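# Seat an inlay disc in its recess and weigh it down

## Task

Slide the dark wooden disc flat across the pale board, never lifting it off and never bearing down hard, until it drops fully home in the board's shallow round recess, and let go of it there. Then stand the steel weight upright on the middle of the seated disc to hold it down and let go. Leave the glue bottle, hammer and screwdriver where they are.

Things in the scene. Friction and masses are not known exactly. Their poses are not given: they have to be found in the camera images.
- tray: Fixed plywood tray on the bench, 300 (x) x 280 (y) mm, floor 12 mm thick, rim top 22 mm above the bench. Origin: centre of its underside; z up. On its floor a pale board 220 x 200 x 18 mm is held fast, top face 30 mm above the tray's origin. In that face is a round recess 59 mm across, 4 mm deep. Fingertips pressed on the disc's top drag it along; part-way over the recess it leans in.
- recess_nominal (a point): Point on the board's top face, fixed to the tray at tray x = +30 mm, y = 0, axes as the tray's, where the recess centre would be if the board lay centred. The board was laid in by hand and is not measured: the true recess centre is up to 11 mm away from here in tray x and up to 11 mm in tray y, to be found by feel or sight.
- disc_center (a point): Centre of the loose dark wooden disc, 56 mm across, 10 mm thick, about 25 g, waxed so that it slides easily on the board; z is its axis. It starts flat on the board, centre 5 mm above the board's face, towards the tray's -x side. Seated, its centre is 1 mm above that face and its top 6 mm. A steady 5 to 10 N on it is plenty; 60 N between disc and board, even as a knock, is too hard.
- weight_knob (a point): Knob of the steel weight standing on the bench, to left or right of the tray: round foot 44 mm across and 28 mm high, above it an upright round knob 24 mm across from 34 to 60 mm above the underside. This point is on its axis, 47 mm above its underside; z is its axis. About 0.45 kg.
- glue: Bystander: white glue bottle, 54 mm across, 130 mm tall, standing on the bench; origin at the centre of its underside.
- mallet: Bystander: hammer with a wooden handle, lying on the bench beyond the tray; origin at its middle, on its underside.
- driver: Bystander: screwdriver lying on the bench beyond the tray; origin at its middle, on its underside.

How it is judged (in metres and radians):
On the way:
1. the disc lies fully down in the recess and has been let go, the weight not yet on it (z of disc_center in the frame of tray between 0.0295 and 0.0322 m and x of disc_center in the frame of tray between 0.012 and 0.048 m and angle between disc_center's own z axis and vertical below 0.04 rad and contact force between disc and the fingers below 0.1 N and contact force between disc and weight below 0.1 N), for 0.2 s.
At the end, for the whole second after the job is handed in: The disc lies flat (within 0.04 rad) on the floor of the recess, its centre 29.5 to 32.2 mm above the tray's underside; the steel weight stands upright (within 0.05 rad) and at rest on top of the disc, its axis within 10 mm of the disc's centre (z of disc_center in the frame of tray between 0.0295 and 0.0322 m and x of disc_center in the frame of tray between 0.012 and 0.048 m and angle between disc_center's own z axis and vertical below 0.04 rad and horizontal distance between weight_knob and disc_center below 0.01 m and z of weight_knob in the frame of tray between 0.08 and 0.086 m and angle between weight_knob's own z axis and vertical below 0.05 rad and linear speed of weight below 0.01 m/s); the robot touches nothing.
It fails at once if the disc is lifted more than 10 mm off the board (z of disc_center in the frame of tray above 0.045 m).
It fails at once if the disc is borne down on the board with more than 60 N, even for an instant (contact force between disc and board above 60 N).
It fails at once if the disc leaves the board (z of disc_center in the frame of tray below 0.026 m).
It fails at once if the glue bottle is moved more than 30 mm or toppled (distance of glue from where it was at the start of the episode above 0.03 m or angle between glue's own z axis and vertical above 0.5 rad).
It fails at once if the hammer or the screwdriver is moved more than 30 mm (distance of any of mallet, driver from where it was at the start of the episode above 0.03 m).
It also fails if it takes over 72 s, if anything falls off the work surface, if the arm or the gripper's body presses on something with over 40 N, if the wrist force passes 120 N, or if a joint passes its speed limit or range.

## Robot

A 6-joint arm with a two-finger parallel gripper is mounted at the origin on the work surface. World frame = base frame: x ahead of the robot, y to its left, z up, the work surface at z = 0. Lengths are in mm, angles in rad, forces in N, time in s.
With the tool pointing down it reaches from about 350 to 875 mm from the base axis. Payload 4.2 kg.
Tool frame: the origin (TCP) lies midway between the tips of the shut fingers; the grasp point (between the pads) lies 19 mm behind it; z points along the fingers, y is the line along which they close (so a half turn about z gives the same grasp; the last joint's range is limited). The gripper opens to 85 mm and grips with 20 to 120 N. Pads are 22 mm wide; open, the fingers measure 114 mm over their backs; the gripper's body (76 mm by 85 mm) begins 54 mm behind the grasp point. The pads swing forward as they close: fully open they stand 13 mm farther back than shut.
Start: joints at [1.602, 0.385, 0.008, 0, -1.194, -0.259], TCP at [141.115, 608.84, 231.312] pointing down, gripper open.
Joint ranges: [-3.14, 3.14], [-1.21, 2.06], [-1.07, 1.41], [-3.16, 2.05], [-2.99, -0.16], [-3.1, 3.1]. Speed limits (rad/s): [2.79, 2.79, 3.14, 3.14, 3.14, 3.14].

## Interface

Orientations are given as a unit quaternion [x, y, z, w].
In Python, from bench import read_state, get_image, job_done gives the robot as it stands.
- The arm moves only by the shell command python3 -m jog 'ROWS'. ROWS is JSON, a list of rows, each a list of 3 entries, a list of its own where there are three numbers: the shift along the world's x, y, z scaled (see below), then the turn, a rotation vector about the world's x, y, z scaled (see below), then the gripper's target within -1 to 1 (shut at 1, half-way at 0, fully open at -1). In form: [[[x, y, z], [wx, wy, wz], claw], ...]. A call has 1 to 20 rows; each row is the pose to reach, as a shift and turn from the pose commanded when the call began; what a row does not reach only later rows make up. The controller multiplies each number of a shift by 10 cm and each number of a turn by 120 degrees. A row lasts 1/10 s, in which the tool goes at most 50 mm and 8.59 degrees, less where a joint would pass 70% of its speed; a pose out of reach is approached as far as the arm can. A call with a number of a shift or a turn outside -1 to 1 is refused whole. A call with a gripper value outside its range is refused whole. The fingers move at their own pace and stop on an object; the grip force is fixed at half the most. Time passes only in rows, so rows that repeat a pose let the fingers close. It gives the time, the measured TCP pose, the force, the opening and the grip force at its end, in the units of the state.
- read_state(): the state, without advancing time (a new reading comes with each control period).
- get_image(name): name is "scene" or "top" or "wrist"; returns a dict with "frame" (480x640x3 uint8, red, green, blue), "range_z" (480x640 float32, mm along the optical axis (not along the pixel's ray), 0 where there is no reading), "fx", "fy", "cx", "cy" (pixels), "R" (3x3) and "t" (3): a world point X has camera coordinates R X + t. Camera axes: x right, y down, z forward; pixel columns grow to the right and rows downward; lengths in mm; the calibration is good to about 2 mm. The wrist camera is an equidistant fisheye: a pixel r from the principal point sees the ray r / f radians off the axis. A picture is of the moment at which its call begins.
- job_done(): hands the job in; it is judged then, once.
The state is a dict: "clock": time; "joints": joint angles; "joint_vel": joint speeds; "joint_efforts": joint torques, N m; "position": TCP position; "ee_rot": TCP orientation; "contact_force": force on the tool from outside, world axes, zero at the start; "wrist_torque": the same for the moment, N m; "gripper_width": finger opening in mm; "grasp_force": force on a finger pad.
Only numpy, scipy, OpenCV 4.12 (cv2) and the standard library are available. Lean on these libraries where they do the work, as an engineer would, in place of code of your own. Each camera call takes 0.05 s, during which the arm holds its last target. There are 200 camera calls.

## Working session

There is one attempt and no reset: what is moved stays moved. The work goes in short steps, Python scripts to look and compute and a shell command to move; the robot and the scene stay as the last step left them, time stands still between calls to the robot, and variables do not carry over. Pictures are saved under pics/ and viewed, at most 10 in all, crops included, and the job is handed in when it is done.

```bash
mkdir -p pics; ls
python3 - <<'E'
from bench import *
import cv2,numpy as np
s=read_state();print(s)
ims=[]
for n in("top","scene"):
    d=get_image(n);np.savez(n+'.npz',**d)
    cv2.imwrite(f'pics/{n}0.png',d['frame'][:,:,::-1]);print(n,d['fx'],d['fy'],d['cx'],d['cy'],np.round(d['R'],3),d['t'])
E
```

```text
pics
{'clock': 0.0, 'joints': array([ 1.60159963e+00,  3.85548624e-01,  6.58653587e-03, -5.08927692e-04,
       -1.19398394e+00, -2.58602131e-01]), 'joint_vel': array([ 0.00027434, -0.0010164 , -0.00023031,  0.00068307,  0.00044308,
        0.00146198]), 'joint_efforts': array([ 4.27093819e-04, -3.92290306e+01,  1.88403136e+01,  4.18634087e+00,
       -4.69863691e-03,  2.85754609e-06]), 'position': array([140.99208693, 608.27432437, 230.20951938]), 'ee_rot': array([ 9.93509195e-01, -1.13746509e-01, -7.90467198e-05,  1.09772385e-03]), 'contact_force': array([ 0.09721246, -0.02628717, -0.06561981]), 'wrist_torque': array([ 0.03256633, -0.01688381,  0.01494702]), 'grasp_force': 0.0, 'gripper_width': 85.33809497995071}
top 568.7090784086555 568.7090784086555 325.2188992079743 245.67922761868553 [[-0.023 -0.999 -0.028]
 [-0.985  0.027 -0.169]
 [ 0.17   0.024 -0.985]] [  25.52115456  597.14625842 1161.06707033]
scene 565.0700042376404 565.0700042376404 320.79750902611534 235.75679984176213 [[-0.632  0.775 -0.007]
 [ 0.489  0.391 -0.78 ]
 [-0.601 -0.497 -0.626]] [ 386.03550667 -243.48647067 1601.18920034]
```

View pics/top0.png

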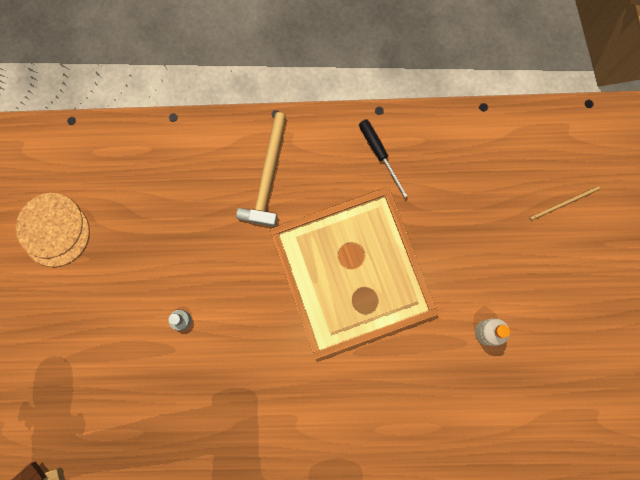

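View pics/scene0.png

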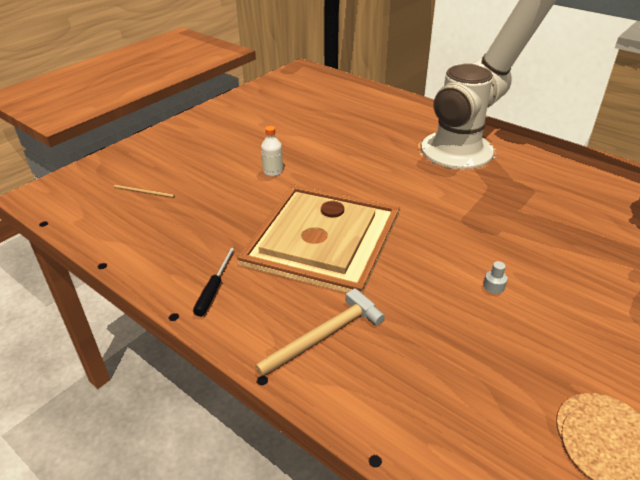

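The top view shows the dark disc at (365,300), the reddish recess at (351,255), the weight at (179,320) and the glue at (493,332). The scene view agrees: disc (332,209), recess (315,236), weight (496,278).

```bash
cat > h.py <<'E'
import numpy as np,cv2
def cast(d,u,v,z):
    r=np.array([(u-d['cx'])/d['fx'],(v-d['cy'])/d['fy'],1.]);R=d['R'];c=-R.T@d['t'];w=R.T@r
    return (c+w*(z-c[2])/w[2])
def castpts(d,p,z): return np.array([cast(d,u,v,z)[:2] for u,v in p])
def blob(m,seed):
    m=cv2.morphologyEx(m.astype(np.uint8),cv2.MORPH_OPEN,np.ones((3,3)))
    cs=cv2.findContours(m,cv2.RETR_EXTERNAL,cv2.CHAIN_APPROX_NONE)[0]
    cs=[c for c in cs if cv2.contourArea(c)>30]
    return max(cs,key=lambda c:cv2.pointPolygonTest(c,seed,True))[:,0]
def circ(d,c,z):
    p=castpts(d,c,z).astype(np.float32);return np.round(cv2.fitEllipse(p)[0],1),np.round(cv2.fitEllipse(p)[1],1)
E
python3 - <<'E'
from h import *
for n,S in(("top",dict(disc=(365,300),rec=(351,255),w=(179,318))),("scene",dict(disc=(332,209),rec=(315,236),w=(498,267)))):
    d=dict(np.load(n+'.npz'));f=d['frame'].astype(int)
    for k,s in S.items():print(n,k,f[s[1],s[0]],f[s[1]+5 if k!='w' else s[1],s[0]+5], d['range_z'][s[1],s[0]])
    hsv=cv2.cvtColor(d['frame'],cv2.COLOR_RGB2HSV)
    def near(s,t=30):return np.abs(f-f[s[1],s[0]]).sum(2)<t*2
    for k,z in(('disc',40),('rec',30)):
        c=blob(near(S[k]),S[k]);print(n,k,len(c),c.min(0),c.max(0),circ(d,c,z))
    c=blob(hsv[:,:,1]<80,S['w']);print('w',c.min(0),c.max(0),cast(d,*S['w'],60))
    lum=f.sum(2)
d=dict(np.load('top.npz'))
cs=[(387,192),(437,316),(317,359),(273,236)]
q=castpts(d,cs,20);print('tray',q,q.mean(0))
d1=dict(np.load('top.npz'));print('glue',cast(d1,503,331,130))
E
```

```text
top disc [174 118  67] [167 113  63] 1203.7526
top rec [198 122  62] [200 122  62] 1236.2256
top w [179 177 159] [182 179 161] 1185.2642
top disc 2371 [ 0 91] [639 479] (array([537. ,  23.9]), array([ 912.7, 1686.8]))
top rec 2621 [ 0 91] [639 479] (array([553.5,  17.3]), array([ 898. , 1660.7]))
w [169 310] [190 329] [451.51947222 318.74084792  60.        ]
scene disc [116  63  36] [75 40 23] 1320.8123
scene rec [197 116  64] [200 119  65] 1259.6954
scene w [222 217 198] [220 217 200] 1121.9861
scene disc 51 [322 202] [343 213] (array([482.7, -69.4]), array([46.3, 51.2]))
scene rec 2835 [ 0 10] [639 479] (array([ 405.5, -278.9]), array([1276.5, 1834.9]))
w [484 262] [506 292] [456.85863657 330.45862451  60.        ]
tray [[ 719.89829838 -128.51962266]
 [ 444.43418332 -223.47103778]
 [ 360.2384869    34.13984666]
 [ 627.7829393   125.57231639]] [538.08847697 -48.06962435]
glue [ 407.98463075 -329.81550771  130.        ]
```

```bash
cat >> h.py <<'E'
def dark(d,s,z,h=24,w=24):
    "dark round blob on pale ground: otsu on green in a local window"
    g=d['frame'][s[1]-h:s[1]+h,s[0]-w:s[0]+w,1].copy()
    t,m=cv2.threshold(g,0,1,cv2.THRESH_BINARY_INV+cv2.THRESH_OTSU)
    c=blob(m,(w,h))+np.array([s[0]-w,s[1]-h]);return c,circ(d,c,z)
E
python3 - <<'E'
from h import *
d=dict(np.load('top.npz'))
for n,s,z in(('disc',(365,300),40),('rec',(351,255),30)):
    c,r=dark(d,s,z,20,20);print('top',n,c.min(0),c.max(0),r)
d=dict(np.load('scene.npz'))
for n,s,z in(('disc',(332,209),40),('rec',(315,236),30)):
    c,r=dark(d,s,z,12,22);print('scene',n,c.min(0),c.max(0),r)
d=dict(np.load('top.npz'))
print('knob top',circ(d,blob(cv2.cvtColor(d['frame'],cv2.COLOR_RGB2HSV)[:,:,1]<80,(179,318)),28))
im=np.hstack([cv2.resize(d['frame'][180:370,260:450],(400,400)),cv2.resize(d['frame'][290:350,150:210],(400,400),interpolation=0)])
cv2.imwrite('pics/crop1.png',im[:,:,::-1])
E
```

```text
top disc [352 287] [378 314] (array([480.6, -70.1]), array([54.2, 57.4]))
top rec [338 242] [364 268] (array([579.2, -44.1]), array([56.4, 57.4]))
scene disc [321 201] [343 217] (array([486.8, -67. ]), array([53.9, 64.2]))
scene rec [301 228] [326 243] (array([579.1, -44.9]), array([54.6, 57.1]))
knob top (array([449.5, 326.8]), array([41.2, 46.9]))
```

View pics/crop1.png

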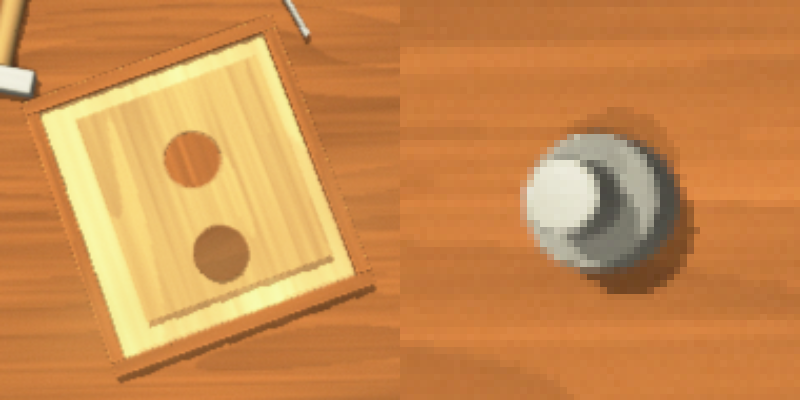

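The crop confirms the disc at (221,254) and the recess at (192,159) in the enlarged tray, plus the weight's foot and knob, and no other clutter. In world coordinates both views put the recess at about (579,-44) and the disc at about (482,-69). Next: move above the disc with fingers shut.

```bash
python3 -m jog '[[[0.4,-0.45,0],[0,0,0],1],[[0.85,-1,0],[0,0,0],1],[[0.85,-1,0],[0,0,0],1],[[0.85,-1,0],[0,0,0],1]]'
python3 -m jog '[[[0.4,-0.45,0],[0,0,0],1],[[0.85,-1,0],[0,0,0],1],[[0.85,-1,0],[0,0,0],1],[[0.85,-1,0],[0,0,0],1]]'
python3 -m jog '[[[0.4,-0.45,0],[0,0,0],1],[[0.85,-1,0],[0,0,0],1],[[0.85,-1,0],[0,0,0],1],[[0.85,-1,0],[0,0,0],1]]'
python3 -m jog '[[[0.4,-0.45,0],[0,0,0],1],[[0.85,-1,0],[0,0,0],1],[[0.85,-1,0],[0,0,0],1],[[0.85,-1,0],[0,0,0],1]]'
python3 -m jog '[[[0,-0.45,0],[0,0,0],1],[[0,-0.9,0],[0,0,0],1],[[0,-1,0],[0,0,0],1]]'
python3 -m jog '[[[0,-0.45,0],[0,0,0],1],[[0,-0.9,0],[0,0,0],1],[[0,-1,0],[0,0,0],1],[[0,-1,0],[0,0,0],1],[[0,-1,0],[0,0,0],1]]'
```

```text
clock: 0.5
position: [227.8, 505.7, 231.3]
ee_rot: [0.993, -0.116, -0.0, 0.001]
contact_force: [0.0, -0.4, 0.9]
gripper_width: 28.3
grasp_force: 0.0
clock: 0.9
position: [312.4, 406.5, 231.2]
ee_rot: [0.993, -0.116, -0.0, 0.0]
contact_force: [0.6, -0.5, 0.9]
gripper_width: -0.1
grasp_force: 0.0
clock: 1.3
position: [397.4, 307.3, 231.0]
ee_rot: [0.993, -0.115, -0.0, 0.0]
contact_force: [-0.5, -0.2, 0.3]
gripper_width: 0.2
grasp_force: 0.0
clock: 1.7
position: [482.6, 207.9, 230.8]
ee_rot: [0.993, -0.115, -0.0, 0.0]
contact_force: [-0.0, -0.2, -0.3]
gripper_width: 0.1
grasp_force: 0.0
clock: 2.0
position: [480.2, 107.6, 231.1]
ee_rot: [0.993, -0.114, -0.001, 0.0]
contact_force: [0.7, 0.0, 0.3]
gripper_width: 0.2
grasp_force: 0.0
clock: 2.5
position: [481.5, 10.2, 231.3]
ee_rot: [0.994, -0.113, 0.0, -0.0]
contact_force: [-0.3, 0.4, -1.2]
gripper_width: 0.1
grasp_force: 0.0
```

```bash
python3 -m jog '[[[0,-0.4,-0.3],[0,0,0],1],[[0,-0.78,-0.6],[0,0,0],1],[[0,-0.79,-0.9],[0,0,0],1],[[0.01,-0.79,-1],[0,0,0],1],[[0.01,-0.79,-1],[0,0,0],1]]'
python3 -m jog '[[[0,0,-0.2],[0,0,0],1],[[0,0,-0.4],[0,0,0],1],[[0,0,-0.4],[0,0,0],1],[[0,0,-0.4],[0,0,0],1],[[0,0,-0.4],[0,0,0],1]]'
python3 - <<'E'
from h import *
from bench import *
d=get_image('wrist');np.savez('w1.npz',**d);print(read_state()['position'],d['fx'],d['cx'],d['cy'],d['R'],d['t'])
cv2.imwrite('pics/w1.png',d['frame'][:,:,::-1])
E
```

```text
clock: 3.0
position: [482.0, -69.0, 130.2]
ee_rot: [0.994, -0.113, -0.001, 0.0]
contact_force: [-0.8, -0.5, 0.7]
gripper_width: -0.2
grasp_force: 0.0
clock: 3.5
position: [483.6, -69.4, 93.1]
ee_rot: [0.994, -0.113, 0.002, -0.0]
contact_force: [0.2, 1.0, -0.2]
gripper_width: -0.1
grasp_force: 0.0
[483.40178936 -69.61306942  92.90072961] 371.64829954431775 321.02080407244523 242.64848483835823 [[-2.23920312e-01 -9.74607342e-01 -4.71515575e-04]
 [-9.38153728e-01  2.15413803e-01  2.71043309e-01]
 [-2.64059228e-01  6.11344563e-02 -9.62567038e-01]] [ 41.97076308 471.92032008 378.11585017]
```

View pics/w1.png

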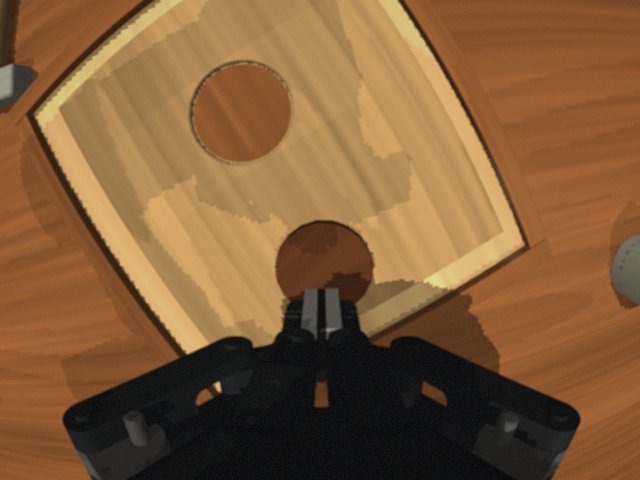

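The wrist view shows the recess at (242,112), the disc partly behind the fingertips at (325,265), and the tips at (322,290). Casting fisheye rays for both.

```bash
cat >> h.py <<'E'
def fcast(d,p,z):
    p=np.asarray(p,float).reshape(-1,1,2);K=np.array([[d['fx'],0,d['cx']],[0,d['fy'],d['cy']],[0,0,1]])
    n=cv2.fisheye.undistortPoints(p,K,np.zeros(4))[:,0]
    w=np.c_[n,np.ones(len(n))]@d['R'];c=-d['R'].T@d['t'];return (c+w*((z-c[2])/w[:,2])[:,None])[:,:2]
def fitc(q):
    A=np.c_[2*q,np.ones(len(q))];s=np.linalg.lstsq(A,(q**2).sum(1),rcond=None)[0]
    r=np.sqrt(s[2]+s[0]**2+s[1]**2);return np.round([s[0],s[1],r,np.abs(np.hypot(*(q-s[:2]).T)-r).mean()],2)
E
python3 - <<'E'
from h import *
d=dict(np.load('w1.npz'));hsv=cv2.cvtColor(d['frame'],cv2.COLOR_RGB2HSV);f=d['frame'].astype(int)
for s in[(242,112),(325,240),(325,212),(242,180),(300,260),(340,260)]:print(s,f[s[1],s[0]],hsv[s[1],s[0]])
m=(hsv[:,:,0]<13)&(hsv[:,:,1]>125)&(hsv[:,:,2]>40)
for n,s,z,top in(('rec',(242,112),30,999),('disc',(325,240),40,275)):
    M=np.zeros(m.shape,bool);x,y=s;M[max(y-60,0):y+60,x-75:x+75]=m[max(y-60,0):y+60,x-75:x+75]
    c=blob(M,s);print(n,c.min(0),c.max(0));c=c[c[:,1]<top];print(fitc(fcast(d,c,z)))
print(fcast(d,[(322,291)],93))
E
```

```text
(242, 112) [137  84  44] [ 13 173 137]
(325, 240) [84 47 25] [ 11 179  84]
(325, 212) [183 144  88] [ 18 132 183]
(242, 180) [179 139  86] [ 17 132 179]
(300, 260) [97 55 30] [ 11 176  97]
(340, 260) [101  57  33] [ 11 172 101]Traceback (most recent call last):
  File "<stdin>", line 7, in <module>
  File "h.py", line 10, in blob
    return max(cs,key=lambda c:cv2.pointPolygonTest(c,seed,True))[:,0]
           ~~~^^^^^^^^^^^^^^^^^^^^^^^^^^^^^^^^^^^^^^^^^^^^^^^^^^^
ValueError: max() iterable argument is empty
```

Run:
```python
from h import *
d=dict(np.load('w1.npz'));hsv=cv2.cvtColor(d['frame'],cv2.COLOR_RGB2HSV)
m=(hsv[:,:,0]<16)&(hsv[:,:,1]>150)&(hsv[:,:,2]>40)
for n,s,z,top in(('rec',(242,112),30,999),('disc',(325,240),40,275)):
    M=np.zeros(m.shape,bool);x,y=s;M[max(y-60,0):y+60,x-75:x+75]=m[max(y-60,0):y+60,x-75:x+75]
    c=blob(M,s);print(n,c.min(0),c.max(0));c=c[c[:,1]<top];print(fitc(fcast(d,c,z)))
print(fcast(d,[(322,291)],93))
```

```text
rec [193  64] [290 161]
[ 5.7859e+02 -4.4140e+01  2.7560e+01  1.8000e-01]
disc [276 221] [372 299]
[ 4.8331e+02 -6.9520e+01  2.6710e+01  2.1000e-01]
[[492.19332912 -70.48384691]]
```

```bash
python3 -m jog '[[[0,0,-0.2],[0,0,0],1],[[0,0,-0.35],[0,0,0],1],[[0,0,-0.45],[0,0,0],1],[[0,0,-0.47],[0,0,0],1],[[0,0,-0.47],[0,0,0],1],[[0,0,-0.47],[0,0,0],1]]'
python3 -m jog '[[[0,0,-0.005],[0,0,0],1],[[0,0,-0.01],[0,0,0],1],[[0,0,-0.015],[0,0,0],1],[[0,0,-0.02],[0,0,0],1],[[0,0,-0.02],[0,0,0],1]]'
python3 -m jog '[[[0,0,-0.005],[0,0,0],1],[[0,0,-0.01],[0,0,0],1],[[0,0,-0.01],[0,0,0],1]]'
```

```text
clock: 4.15
position: [482.8, -70.1, 45.1]
ee_rot: [0.994, -0.114, 0.001, -0.0]
contact_force: [0.1, -0.3, 0.4]
gripper_width: -0.0
grasp_force: 0.0
clock: 4.65
position: [482.1, -70.2, 42.3]
ee_rot: [0.994, -0.114, -0.0, 0.0]
contact_force: [0.5, 0.8, -0.3]
gripper_width: -0.6
grasp_force: 0.0
clock: 4.95
position: [482.1, -70.2, 41.2]
ee_rot: [0.994, -0.114, -0.0, 0.0]
contact_force: [1.1, -0.1, -0.1]
gripper_width: -0.0
grasp_force: 0.0
```

```bash
python3 -m jog '[[[0,0,-0.005],[0,0,0],1],[[0,0,-0.01],[0,0,0],1],[[0,0,-0.01],[0,0,0],1]]' | grep -E 'pos|cont'
python3 -m jog '[[[0,0,-0.005],[0,0,0],1],[[0,0,-0.005],[0,0,0],1]]'| grep -E 'pos|cont'
python3 -m jog '[[[0,0,-0.005],[0,0,0],1],[[0,0,-0.005],[0,0,0],1]]'| grep -E 'pos|cont'
```

```text
position: [482.1, -70.1, 40.2]
contact_force: [-0.1, 0.1, 0.5]
position: [482.2, -70.2, 40.1]
contact_force: [-1.1, -0.2, 4.0]
position: [482.2, -70.2, 40.1]
contact_force: [-2.5, 0.8, 8.7]
```

Contact found at z 40.1, about 9 N per mm. Start dragging.

```bash
python3 -m jog '[[[0.02,0.005,0],[0,0,0],1],[[0.05,0.013,0],[0,0,0],1],[[0.1,0.027,0],[0,0,0],1],[[0.15,0.04,0],[0,0,0],1],[[0.2,0.053,0],[0,0,0],1],[[0.2,0.053,0],[0,0,0],1]]'| grep -E 'pos|cont'
python3 -m jog '[[[0.05,0.013,0],[0,0,0],1],[[0.1,0.027,0],[0,0,0],1],[[0.15,0.04,0],[0,0,0],1],[[0.2,0.053,0],[0,0,0],1],[[0.2,0.053,0],[0,0,0],1]]'| grep -E 'pos|cont'
python3 - <<'E'
from h import *
from bench import *
d=get_image('wrist');np.savez('w2.npz',**d);print(read_state()['position'])
hsv=cv2.cvtColor(d['frame'],cv2.COLOR_RGB2HSV)
cv2.imwrite('pics/w2.png',d['frame'][:,:,::-1])
m=(hsv[:,:,0]<16)&(hsv[:,:,1]>150)&(hsv[:,:,2]>20)
c=blob(m[:300],(322,240));print(c.min(0),c.max(0))
E
```

```text
position: [503.3, -64.8, 40.1]
contact_force: [-0.5, -0.1, 4.8]
position: [523.4, -59.5, 40.1]
contact_force: [-0.8, 0.4, 4.9]
[523.34144618 -59.5389529   40.11437132]
[260 245] [384 299]
```

View pics/w2.png

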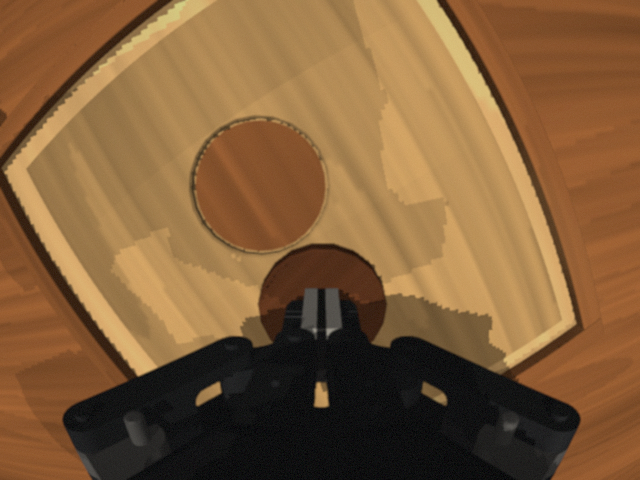

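The disc has followed the fingertips (centre about (322,302)), and the recess is at (261,185). Measuring both to set the remaining shift.

Run:
```python
from h import *
d=dict(np.load('w2.npz'));hsv=cv2.cvtColor(d['frame'],cv2.COLOR_RGB2HSV)
m=(hsv[:,:,0]<16)&(hsv[:,:,1]>150)&(hsv[:,:,2]>20)
M=m.copy();M[256:]=0;M[:,:150]=0;M[:,360:]=0;M[110:256]&=True;M[244:,262:]=0
c=blob(M,(261,185));print(c.min(0),c.max(0));print('rec',fitc(fcast(d,c,30)))
M=m.copy();M[:246]=0;M[300:]=0;M[:,:245]=0;M[:,400:]=0
c=blob(M,(322,262));c=c[(c[:,1]<285)&(c[:,1]>246)];q=fcast(d,c,40)
r=fitc(q);k=np.abs(np.hypot(*(q-r[:2]).T)-r[2])<2;print('disc',r,fitc(q[k]),k.mean(),c.min(0),c.max(0))
```

```text
[196 121] [324 250]
rec [ 5.7959e+02 -4.4210e+01  2.7300e+01  3.3000e-01]
disc [ 5.2544e+02 -5.9030e+01  2.6230e+01  2.9000e-01] [ 5.2544e+02 -5.9030e+01  2.6230e+01  2.9000e-01] 1.0 [263 247] [381 284]
```

```bash
python3 -m jog '[[[0.05,0.014,0],[0,0,0],1],[[0.1,0.028,0],[0,0,0],1],[[0.15,0.042,0],[0,0,0],1],[[0.2,0.055,0],[0,0,0],1],[[0.2,0.055,0],[0,0,0],1]]'| grep -E 'pos|cont'
python3 -m jog '[[[0.025,0.007,0],[0,0,0],1],[[0.05,0.014,0],[0,0,0],1],[[0.05,0.014,0],[0,0,0],1]]'| grep -E 'pos|cont'
python3 -m jog '[[[0.025,0.007,0],[0,0,0],1],[[0.05,0.014,0],[0,0,0],1],[[0.05,0.014,0],[0,0,0],1]]'| grep -E 'pos|cont'
```

```text
position: [543.3, -54.0, 40.1]
contact_force: [-0.6, 0.8, 5.1]
position: [547.7, -52.8, 40.1]
contact_force: [-0.5, -0.8, 5.6]
position: [552.6, -51.4, 40.1]
contact_force: [-1.6, 0.3, 6.3]
```

```bash
python3 -m jog '[[[0.02,0.005,0],[0,0,0],1],[[0.04,0.011,0],[0,0,0],1],[[0.04,0.011,0],[0,0,0],1]]'| grep -E 'pos|cont'
python3 -m jog '[[[0.02,0.005,0],[0,0,0],1],[[0.04,0.011,0],[0,0,0],1],[[0.04,0.011,0],[0,0,0],1]]'| grep -E 'pos|cont'
python3 - <<'E'
from h import *
from bench import *
d=get_image('wrist');np.savez('w3.npz',**d);print(read_state()['position'])
cv2.imwrite('pics/w3.png',d['frame'][100:400,120:520,::-1])
E
```

```text
position: [556.5, -50.3, 40.1]
contact_force: [-1.6, -0.9, 6.5]
position: [560.5, -49.2, 40.1]
contact_force: [-0.9, 0.0, 6.3]
[560.51592697 -49.2135272   40.07891388]
```

View pics/w3.png

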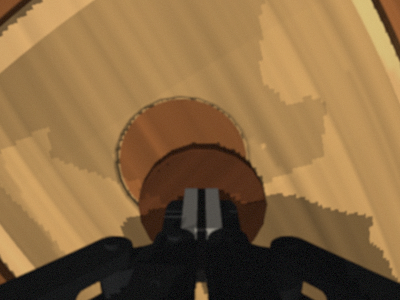

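In the crop the disc's front edge lies at (200,145) over the recess (180,155), still flat, as geometry predicts: it leans only within about 9 mm of centre. Continue in finer steps.

```bash
python3 -m jog '[[[0.02,0.005,0],[0,0,0],1],[[0.04,0.01,0],[0,0,0],1],[[0.06,0.016,0],[0,0,0],1],[[0.06,0.016,0],[0,0,0],1]]'| grep -E 'pos|cont'
python3 -m jog '[[[0.02,0.005,0],[0,0,0],1],[[0.02,0.005,0],[0,0,0],1]]'| grep -E 'pos|cont'
python3 -m jog '[[[0.02,0.005,0],[0,0,0],1],[[0.02,0.005,0],[0,0,0],1]]'| grep -E 'pos|cont'
```

```text
position: [566.5, -47.6, 40.0]
contact_force: [-0.4, -0.5, 5.3]
position: [568.4, -47.1, 40.0]
contact_force: [-1.8, -0.1, 5.6]
position: [570.6, -46.5, 39.9]
contact_force: [-1.3, -0.4, 5.2]
```

```bash
python3 -m jog '[[[0.02,0.005,0],[0,0,0],1],[[0.02,0.005,0],[0,0,0],1]]'| grep -E 'pos|cont'
python3 -m jog '[[[0.02,0.005,0],[0,0,0],1],[[0.02,0.005,0],[0,0,0],1]]'| grep -E 'pos|cont'
python3 -m jog '[[[0.01,0.003,0],[0,0,0],1],[[0.01,0.003,0],[0,0,0],1]]'| grep -E 'pos|cont'
```

```text
position: [572.9, -45.9, 39.6]
contact_force: [0.5, -0.0, 3.8]
position: [574.6, -45.4, 39.4]
contact_force: [0.8, 0.0, 3.3]
position: [575.3, -45.1, 39.2]
contact_force: [0.3, -0.1, 3.1]
```

Force falling and tip sinking: the disc is leaning in. Follow it down.

```bash
python3 -m jog '[[[0.01,0.003,-0.005],[0,0,0],1],[[0.01,0.003,-0.005],[0,0,0],1]]'| grep -E 'pos|cont'
python3 -m jog '[[[0.01,0.003,-0.005],[0,0,0],1],[[0.01,0.003,-0.005],[0,0,0],1]]'| grep -E 'pos|cont'
python3 -m jog '[[[0.01,0.003,-0.005],[0,0,0],1],[[0.01,0.003,-0.005],[0,0,0],1]]'| grep -E 'pos|cont'
```

```text
position: [576.5, -44.8, 38.8]
contact_force: [0.1, -0.0, 2.0]
position: [577.6, -44.5, 38.4]
contact_force: [1.1, -0.3, 3.4]
position: [577.5, -44.2, 37.2]
contact_force: [-0.2, -0.1, -0.7]
```

```bash
python3 -m jog '[[[0,0,-0.005],[0,0,0],1],[[0,0,-0.005],[0,0,0],1]]'| grep -E 'pos|cont'
python3 -m jog '[[[0,0,-0.005],[0,0,0],1],[[0,0,-0.005],[0,0,0],1]]'| grep -E 'pos|cont'
python3 -m jog '[[[0,0,-0.005],[0,0,0],1],[[0,0,-0.005],[0,0,0],1]]'| grep -E 'pos|cont'
```

```text
position: [577.4, -44.3, 36.5]
contact_force: [0.0, 0.3, 0.4]
position: [577.9, -44.3, 36.5]
contact_force: [0.6, 0.3, -0.2]
position: [578.1, -44.3, 36.2]
contact_force: [-1.4, 0.6, -0.7]
```

```bash
python3 -m jog '[[[0,0,-0.005],[0,0,0],1],[[0,0,-0.005],[0,0,0],1]]'| grep -E 'pos|cont'
python3 -m jog '[[[0,0,-0.005],[0,0,0],1],[[0,0,-0.005],[0,0,0],1]]'| grep -E 'pos|cont'
python3 -m jog '[[[0,0,0.05],[0,0,0],1],[[0,0,0.4],[0,0,0],1],[[0,0,0.8],[0,0,0],1],[[-0.4,0,1],[0,0,0],1],[[-0.8,0,1],[0,0,0],1],[[-0.8,0,1],[0,0,0],1]]'| grep -E 'pos|cont'
python3 - <<'E'
from h import *
from bench import *
d=get_image('wrist');np.savez('w4.npz',**d)
d2=get_image('top')
hsv=cv2.cvtColor(d['frame'],cv2.COLOR_RGB2HSV)
u=d['R']@np.array([579,-44,36])+d['t'];print(u)
M=(hsv[:,:,0]<16)&(hsv[:,:,1]>150)&(hsv[:,:,2]>20);th=np.arctan2(np.hypot(*u[:2]),u[2]);p=np.array([d['cx'],d['cy']])+u[:2]/np.hypot(*u[:2])*th*d['fx'];print(p)
x,y=p.astype(int);c=blob(M[max(y-70,0):y+70,x-70:x+70],(70,min(y,70)))+[x-70,max(y-70,0)]
print(c.min(0),c.max(0),fitc(fcast(d,c,36)))
cv2.imwrite('pics/w4.png',np.hstack([d['frame'][:400,120:520],d2['frame'][100:500,200:600] if 0 else cv2.resize(d2['frame'][200:320,300:420],(400,400))])[:,:,::-1])
E
```

```text
position: [578.2, -44.3, 36.1]
contact_force: [-1.4, 0.2, 2.6]
position: [578.3, -44.3, 36.1]
contact_force: [-1.7, 0.5, 4.7]
position: [492.7, -44.7, 135.5]
contact_force: [-0.2, 0.4, -0.2]
[-18.96278187 -79.79084489 228.81954915]
[291.44718353 118.20977191]
[249  79] [333 162] [ 5.778e+02 -4.366e+01  2.718e+01  2.500e-01]
```

View pics/w4.png

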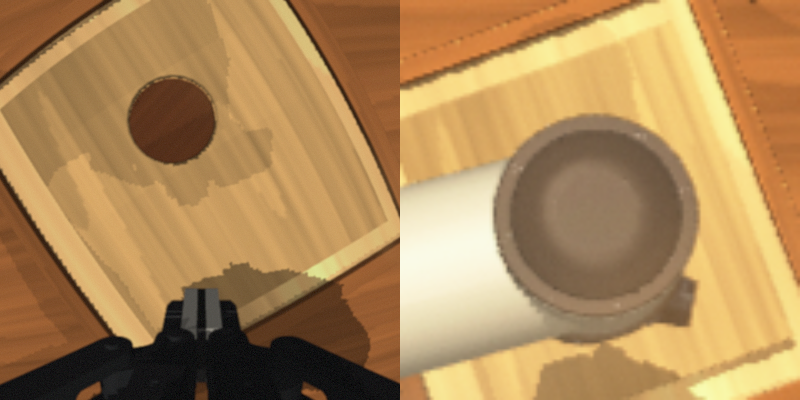

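The disc (crop (171,120)) fills the recess evenly, and touch found its top at z 36.1 (seated), centre about (578,-44). Now over to the weight near (450,327), fingers open.

```bash
python3 -m jog '[[[-0.2,0.45,0.1],[0,0,0],-1],[[-0.4,0.9,0.1],[0,0,0],-1],[[-0.43,1,0.1],[0,0,0],-1]]' >/dev/null
python3 -m jog '[[[0,0.45,0],[0,0,0],-1],[[0,0.9,0],[0,0,0],-1],[[0,1,0],[0,0,0],-1]]' >/dev/null
python3 -m jog '[[[0,0.45,0],[0,0,0],-1],[[0,0.9,0],[0,0,0],-1],[[0,1,0],[0,0,0],-1]]' >/dev/null
python3 -m jog '[[[0,0.4,0],[0,0,0],-1],[[0,0.72,0],[0,0,0],-1],[[0,0.72,0],[0,0,0],-1],[[0,0.72,0],[0,0,0],-1],[[0,0.72,0],[0,0,0],-1]]'
python3 - <<'E'
from h import *
from bench import *
d=get_image('wrist');np.savez('w5.npz',**d)
print(read_state()['position'])
cv2.imwrite('pics/w5.png',d['frame'][:,:,::-1])
E
```

```text
clock: 13.65
position: [455.3, 326.5, 144.8]
ee_rot: [0.993, -0.114, -0.0, 0.001]
contact_force: [0.1, 0.4, 0.4]
gripper_width: 85.7
grasp_force: 0.0
[455.31028269 326.42763072 145.0332127 ]
```

View pics/w5.png

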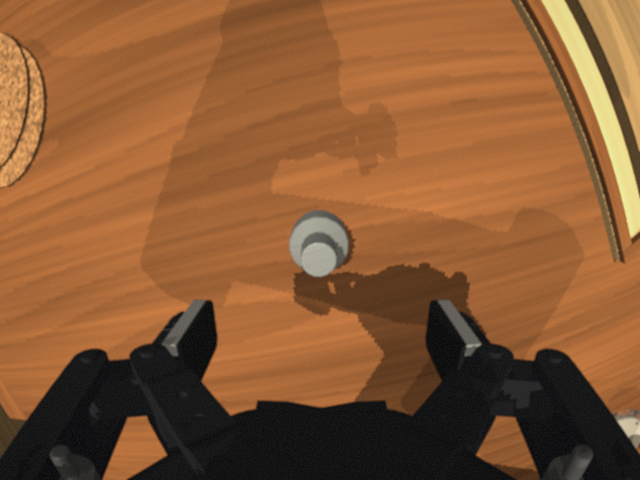

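The weight sits between the open fingers in view: knob top at (319,258), foot around (319,242).

Run:
```python
from h import *
d=dict(np.load('w5.npz'));f=d['frame'];hsv=cv2.cvtColor(f,cv2.COLOR_RGB2HSV)
m=(hsv[:,:,1]<60);m[:190]=0;m[290:]=0;m[:,:270]=0;m[:,370:]=0
c=blob(m,(319,240));print(c.min(0),c.max(0));print('foot',fitc(fcast(d,c[c[:,1]<236],28)))
k=m&(f[:,:,1]>f[258,319,1]-15);print(f[258,319],f[225,319])
c=blob(k,(319,258));print(c.min(0),c.max(0),'knob',fitc(fcast(d,c[c[:,1]>255],60)))
```

```text
[290 211] [348 276]
foot [4.5614e+02 3.2929e+02 1.9330e+01 2.2000e-01]
[173 173 158] [166 164 152]
[301 243] [334 274] knob [4.5050e+02 3.3094e+02 1.0600e+01 1.8000e-01]
```

```bash
python3 -m jog '[[[-0.03,0.035,-0.2],[0,0,0],-1],[[-0.03,0.035,-0.5],[0,0,0],-1],[[-0.03,0.035,-0.75],[0,0,0],-1],[[-0.03,0.035,-0.9],[0,0,0],-1],[[-0.03,0.035,-0.9],[0,0,0],-1],[[-0.03,0.035,-0.9],[0,0,0],-1]]'|grep -E 'pos|cont'
python3 -m jog '[[[0,0,-0.1],[0,0,0],-1],[[0,0,-0.22],[0,0,0],-1],[[0,0,-0.22],[0,0,0],-1],[[0,0,-0.22],[0,0,0],-1]]'|grep -E 'pos|cont'
python3 -m jog '[[[0,0,0],[0,0,0],0],[[0,0,0],[0,0,0],0.3],[[0,0,0],[0,0,0],0.5],[[0,0,0],[0,0,0],1],[[0,0,0],[0,0,0],1],[[0,0,0],[0,0,0],1],[[0,0,0],[0,0,0],1],[[0,0,0],[0,0,0],1]]'
```

```text
position: [452.6, 330.8, 55.8]
contact_force: [0.2, 0.6, -0.1]
position: [452.0, 331.1, 33.0]
contact_force: [-0.4, 0.1, 0.0]
clock: 15.5
position: [451.9, 330.5, 33.8]
ee_rot: [0.994, -0.114, -0.0, 0.001]
contact_force: [-1.6, -3.6, 5.7]
gripper_width: 22.3
grasp_force: 74.0
```

```bash
python3 -m jog '[[[0,0,0.02],[0,0,0],1],[[0,0,0.1],[0,0,0],1],[[0,0,0.3],[0,0,0],1],[[0,0,0.6],[0,0,0],1],[[0,0,0.85],[0,0,0],1],[[0,0,0.95],[0,0,0],1],[[0,0,0.95],[0,0,0],1]]'
python3 -m jog '[[[0.1,-0.15,0],[0,0,0],1],[[0.25,-0.4,0],[0,0,0],1],[[0.35,-0.7,0],[0,0,0],1],[[0.4,-1,0],[0,0,0],1]]'|grep -E 'pos|cont'
python3 -m jog '[[[0.15,-0.3,0],[0,0,0],1],[[0.25,-0.6,0],[0,0,0],1],[[0.35,-0.85,0],[0,0,0],1],[[0.4,-1,0],[0,0,0],1]]'|grep -E 'pos|cont'
python3 -m jog '[[[0.15,-0.3,0],[0,0,0],1],[[0.25,-0.6,0],[0,0,0],1],[[0.35,-0.85,0],[0,0,0],1],[[0.4,-1,0],[0,0,0],1]]'|grep -E 'pos|cont'
python3 -m jog '[[[0.03,-0.3,0],[0,0,0],1],[[0.06,-0.55,0],[0,0,0],1],[[0.06,-0.7,0],[0,0,0],1],[[0.06,-0.75,0],[0,0,0],1],[[0.06,-0.75,0],[0,0,0],1],[[0.06,-0.75,0],[0,0,0],1]]'
python3 - <<'E'
from h import *
from bench import *
s=read_state();print(s['position'],s['joints'],s['wrist_torque'])
d=get_image('wrist');d2=get_image('scene')
np.savez('w6.npz',**d);np.savez('s6.npz',**d2)
cv2.imwrite('pics/w6.png',np.hstack([d['frame'][80:480,120:520],cv2.resize(d2['frame'][150:290,250:390],(400,400))])[:,:,::-1])
E
```

```text
clock: 16.2
position: [452.5, 332.0, 129.5]
ee_rot: [0.994, -0.114, 0.001, -0.002]
contact_force: [0.1, 0.1, -3.9]
gripper_width: 22.5
grasp_force: 73.5
position: [491.7, 229.8, 126.1]
contact_force: [-0.1, -0.1, -4.8]
position: [531.4, 129.1, 126.3]
contact_force: [-0.0, -0.1, -3.9]
position: [571.9, 29.8, 126.8]
contact_force: [0.1, -0.6, -4.3]
clock: 18.0
position: [578.0, -42.9, 128.2]
ee_rot: [0.994, -0.113, -0.0, -0.0]
contact_force: [0.4, -0.1, -3.4]
gripper_width: 22.2
grasp_force: 73.7
[578.04050224 -42.89510111 128.2042344 ] [ 2.05076644e-01  4.01772210e-01 -2.46133984e-01 -3.80416611e-04
 -9.22879223e-01  1.13889328e+00] [ 0.02573957 -0.0325088   0.00318576]
```

View pics/w6.png

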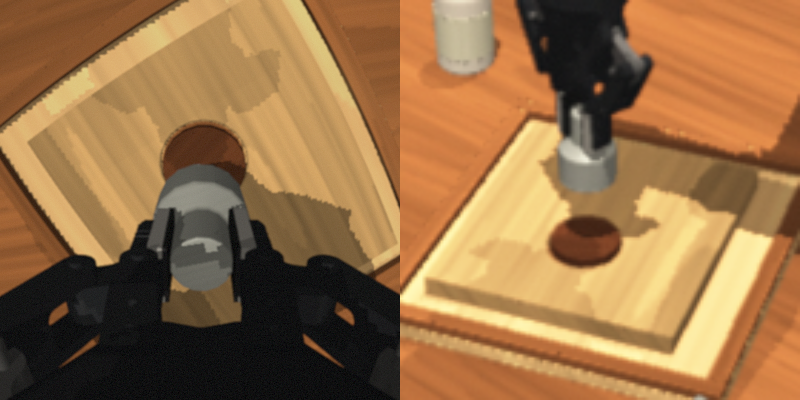

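The weight hangs upright in the fingers (foot front edge at crop (202,165)), the disc seated ahead of and below it. Quick check of the foot's axis, then lower.

Run:
```python
from h import *
d=dict(np.load('w6.npz'));f=d['frame'];hsv=cv2.cvtColor(f,cv2.COLOR_RGB2HSV)
m=(hsv[:,:,1]<60)&(hsv[:,:,2]>60);m[:220]=0;m[272:]=0;m[:,:270]=0;m[:,375:]=0
c=blob(m,(322,255));c=c[c[:,1]<262];q=fcast(d,c,122)
r=fitc(q);print(c.min(0),c.max(0),r, q[q[:,0].argmax()])
# fixed radius 22
from scipy.optimize import least_squares
print(least_squares(lambda p:np.hypot(*(q-p).T)-22,[578,-43]).x)
```

```text
[286 244] [355 261] [ 5.8722e+02 -4.3610e+01  1.7910e+01  1.6000e-01] [605.35327251 -45.69837188]
[582.79728854 -42.61485607]
```

```bash
python3 -m jog '[[[0,-0.01,-0.1],[0,0,0],1],[[0,-0.01,-0.25],[0,0,0],1],[[0,-0.01,-0.4],[0,0,0],1],[[0,-0.01,-0.48],[0,0,0],1],[[0,-0.01,-0.5],[0,0,0],1],[[0,-0.01,-0.5],[0,0,0],1],[[0,-0.01,-0.5],[0,0,0],1]]'|grep -E 'pos|cont'
```

```text
position: [578.7, -44.6, 78.9]
contact_force: [0.0, 0.8, -3.7]
```

The foot seems about 3–4 mm ahead of the TCP; shift back 3 mm and lower gently to contact.

```bash
python3 -m jog '[[[-0.02,0.005,-0.02],[0,0,0],1],[[-0.03,0.005,-0.04],[0,0,0],1],[[-0.03,0.005,-0.06],[0,0,0],1],[[-0.03,0.005,-0.07],[0,0,0],1],[[-0.03,0.005,-0.07],[0,0,0],1],[[-0.03,0.005,-0.07],[0,0,0],1]]'|grep -E 'pos|cont'
python3 -m jog '[[[0,0,-0.005],[0,0,0],1],[[0,0,-0.005],[0,0,0],1],[[0,0,-0.005],[0,0,0],1]]'|grep -E 'pos|cont'
python3 -m jog '[[[0,0,-0.005],[0,0,0],1],[[0,0,-0.005],[0,0,0],1]]'|grep -E 'pos|cont'
```

```text
position: [575.2, -44.3, 71.3]
contact_force: [-0.9, -0.1, -3.1]
position: [575.1, -44.3, 70.8]
contact_force: [0.3, 0.9, -2.9]
position: [575.1, -44.3, 70.2]
contact_force: [-0.9, 0.4, -3.8]
```

```bash
python3 -m jog '[[[0,0,-0.005],[0,0,0],1],[[0,0,-0.005],[0,0,0],1]]'|grep -E 'pos|cont'
python3 -m jog '[[[0,0,-0.003],[0,0,0],1],[[0,0,-0.003],[0,0,0],1]]'|grep -E 'pos|cont'
python3 -m jog '[[[0,0,-0.003],[0,0,0],1],[[0,0,-0.003],[0,0,0],1]]'|grep -E 'pos|cont'
```

```text
position: [575.2, -44.2, 69.9]
contact_force: [-0.2, 0.2, -3.4]
position: [575.2, -44.3, 69.9]
contact_force: [0.0, 0.4, -0.7]
position: [575.3, -44.2, 69.8]
contact_force: [-1.6, 0.5, 1.4]
```

Foot is on the disc. Release, rise, back off and look.

```bash
python3 -m jog '[[[0,0,0],[0,0,0],0.3],[[0,0,0],[0,0,0],0],[[0,0,0],[0,0,0],-0.5],[[0,0,0],[0,0,0],-1],[[0,0,0],[0,0,0],-1],[[0,0,0],[0,0,0],-1],[[0,0,0],[0,0,0],-1]]'
python3 -m jog '[[[0,0,0.1],[0,0,0],-1],[[0,0,0.3],[0,0,0],-1],[[0,0,0.6],[0,0,0],-1],[[0,0,0.9],[0,0,0],-1],[[-0.3,0,1],[0,0,0],-1],[[-0.7,0,1],[0,0,0],-1],[[-1,0,1],[0,0,0],-1],[[-1,0,1],[0,0,0],-1],[[-1,0,1],[0,0,0],-1]]'|grep -E 'pos|cont|width'
python3 - <<'E'
from h import *
from bench import *
d=get_image('wrist');d2=get_image('scene');np.savez('w7.npz',**d)
cv2.imwrite('pics/w7.png',np.hstack([d['frame'][0:400,120:520],cv2.resize(d2['frame'][150:290,250:390],(400,400))])[:,:,::-1])
E
```

```text
clock: 21.2
position: [575.1, -44.3, 69.2]
ee_rot: [0.994, -0.114, 0.0, 0.0]
contact_force: [-0.6, -0.2, 0.6]
gripper_width: 85.7
grasp_force: 0.0
position: [475.5, -44.2, 170.5]
contact_force: [1.4, 0.5, 0.2]
gripper_width: 85.3
```

View pics/w7.png

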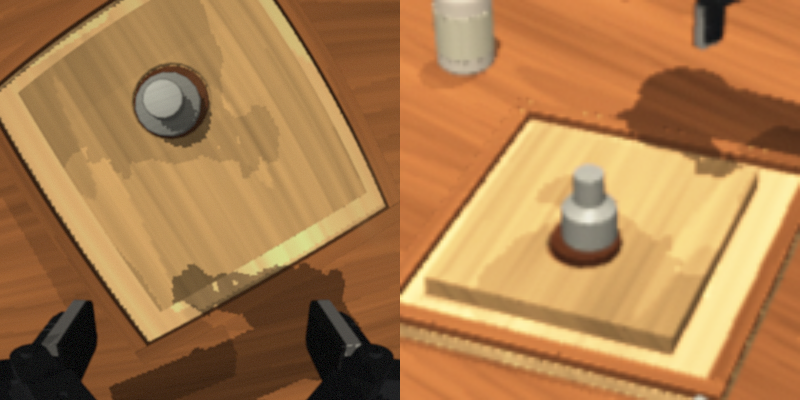

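The weight stands upright on the seated disc (knob at crop (163,98), foot (170,104) inside the disc's ring; scene view agrees). One numeric check of centring before handing in.

Run:
```python
from h import *
d=dict(np.load('w7.npz'));f=d['frame'];hsv=cv2.cvtColor(f,cv2.COLOR_RGB2HSV)
m=(hsv[:,:,1]<60);m[:50]=0;m[150:]=0;m[:,:240]=0;m[:,340:]=0
c=blob(m,(290,105));print(c.min(0),c.max(0),'foot',fitc(fcast(d,c,64)))
k=m&(f[:,:,1]>f[98,283,1]-12);c=blob(k,(283,98));print(c.min(0),c.max(0),'knob',fitc(fcast(d,c,96)))
```

```text
[255  73] [320 135] foot [ 5.7322e+02 -4.2580e+01  2.1430e+01  2.6000e-01]
[264  80] [297 112] knob [575.65 -41.34   9.17   0.73]
```

```bash
python3 -c "
from bench import *
print(read_state()['clock'],job_done())"
```

```text
the job is handed in; nothing more can be done
22.2 None
```

The job is handed in at 22.2 s: the disc is seated in the recess and released, and the steel weight stands upright on it about 4–5 mm off centre (limit 10 mm), with nothing touching the robot; the bottle, hammer and screwdriver were never approached, and the hand-in call returned no verdict.

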